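# Hold the spin coater's sprung lid at its balance point

### The job

I am about to reset the spin coater's hinge spring with the hex key and need the lid held for me: first lift the loose dust cap off the collar in the shut lid and set it gently upright on the bench. Then raise the lid by its bow handle to about 10 degrees past its balance point, never letting it fly open against its stop or fall shut, bring it back to about 5 degrees below the balance point, and finish still holding it there with the gripper. Leave the bottle, vial, chip box and hex key where they are.

Things in the scene. Friction and masses are not known exactly. Their poses are not given: they have to be found in the camera images.
- coater: Spin coater: white housing with a steel bowl under a clear hinged lid, fixed on the bench. Origin on the bench under the lid's middle; -x front (key panel, lid handle, towards the robot, yaw within 0.25 rad), +x rear (hinge), y its left. Spans x -88..+107 mm, y +-98 mm, about 100 mm high. To its right the bench is free at x -20..+60, y -210..-150 mm.
- lid (a joint): Opening angle: 0 shut (flat), front rises as it grows, stop at 1.5 rad. No latch. A hinge spring carries part of the 0.8 kg lid; they balance at 1.05 rad (60 degrees): below, the lid falls shut; above, the spring throws it open. Lifting at the handle takes about 1.5 N at first and none at balance; there it changes by 0.3 N per 0.1 rad.
- handle (a point): Middle of the lid's bow handle: round steel bar 10 mm thick, straight for 96 mm along the coater's y, 33 mm gap to the lid's front edge, free beneath. It can turn between the fingers, so a gripper may keep pointing down. Shut: 94 mm above the bench, 126 mm in front of the coater's origin. At angle a: 212*cos(a) mm in front of and 212*sin(a) mm above the hinge axis.
- hinge (a point): Middle of the lid's hinge axis, 94 mm above the bench, 86 mm behind the coater's origin (its +x); the axis runs along the coater's y.
- cap_mid (a point): Middle (half-way up) of the loose dust cap: black fluted plastic, 44 mm diameter, 34 mm high, about 50 g, z up. It stands on the lid, its underside 95 mm above the bench, over a collar 35 mm across and 14 mm high with 1.5 mm play: lift straight up 20 mm or more to clear it. The cap is open below (hollow 18 mm deep). Standing on the bench its middle is 17 mm up.
- solvent_bottle: White dropper bottle, 36 mm diameter, 94 mm high, to the left of the coater. Origin: centre of its underside.
- vial: Small glass vial with a white cap, 23 mm diameter, 52 mm high, to the left of the coater. Origin: centre of its underside.
- chip_box: Flat chip box, 50 x 50 x 18 mm, to the left of the coater near the front. Origin: centre of its underside.
- hex_key: Black hex key, 25 x 73 x 5 mm, lying to the right of the coater's front corner. Origin: centre of its underside.
Things that resemble listed ones, but are neither listed nor needed, are in the scene too. What is shaped like the part that bears cap_mid but pink or red is not meant.

How it is judged:
By the outcome, as a careful person would: the job done as asked, in the order asked, and still so for the second after the job is handed in, while the arm keeps its last pose, push and grip.
It also fails if it takes over 70 s, if anything falls off the work surface, if the arm or the gripper's body presses on something with over 40 N, if the wrist force passes 120 N, or if a joint passes its speed limit or range.

### The arm

A 6-joint arm with a two-finger parallel gripper is mounted at the origin on a cart in front of the work surface, level with it; the furniture and walls round the work are solid. World frame = base frame: x ahead of the robot, y to its left, z up, the work surface at z = 0. Lengths are in mm, angles in rad, forces in N, time in s.
With the tool pointing down it reaches from about 425 to 925 mm from the base axis. Payload 12.5 kg.
Tool frame: the origin (TCP) lies at the very end of the fingers, on their centre line; the grasp point (between the pads) lies env.pinch_z behind it (env.pinch_z is the distance from the TCP to the grasp point, in mm); z points along the fingers, y is the line along which they close (so a half turn about z gives the same grasp; the last joint's range is limited). The gripper opens to 85 mm and grips with 20 to 120 N. Pads are 22 mm wide; open, the fingers measure 114 mm over their backs; the gripper's body (76 mm by 85 mm) begins 54 mm behind the grasp point. The pads swing forward as they close: fully open they stand 13 mm farther back than shut.
Start: joints at [1.21, 0.491, 1.559, -0, 1.092, -0.106], TCP at [157.514, 604.842, 231.327] pointing down, gripper open.
Joint ranges: [-3.1, 3.1], [-0.84, 2.19], [0.05, 2.79], [-1.13, 4.28], [0.06, 2.93], [-2.69, 2.69]. Speed limits (rad/s): [2.22, 2.22, 2.79, 3.14, 3.14, 3.14].

### API

Orientations are given as a 3x3 rotation matrix whose columns are the frame's x, y, z axes.
In Python, from station import env gives the robot as it stands. The module is installed in compiled form; this text tells all that it offers.
- The arm moves only by the tool servo_tool, never from a script. Its argument "increments" is text: rows parted by semicolons, each of 4 numbers parted by spaces: the shift along the tool's x, y, z in m, then the turn about the tool's z in degrees. In form: dx dy dz spin; .... A call has 1 to 20 rows; each row shifts and turns the commanded pose from where the row before left it, along the tool's axes as they then stand; what a row does not reach is not made up. A row lasts 1/8 s, in which the tool goes at most 62.5 mm and 10.7 degrees, less where a joint would pass 70% of its speed; a pose out of reach is approached as far as the arm can. A call is refused whole if a number of a shift passes 0.0625 or a number of a turn 10.7, either way. A call with a gripper value outside its range is refused whole. "hand" is the finger opening in m, from 0 to 0.0854, set as the call begins (left out, the last holds). The fingers move at their own pace and stop on an object; the grip force is fixed at half the most. Time passes only in rows, so rows that do not move let the fingers close. It gives the time, the measured TCP pose, the force, the opening and the grip force at its end, in the units of the state.
- env.get_state(): the state, without advancing time (a new reading comes with each control period).
- env.get_image(name): name is "scene" or "top"; returns a dict with "frame" (400x640x3 uint8, red, green, blue), "range_z" (400x640 float32, mm along the optical axis (not along the pixel's ray), 0 where there is no reading), "fov_y" (degrees; the focal length in pixels is half the picture's height over the tangent of half this angle, whatever the lens; pixels are square), "cx", "cy" (the principal point, pixels), "pose" (4x4, takes a point from camera to world coordinates). Camera axes: x right, y up, looking along -z (the intrinsics and any distortion apply to the point x, -y, -z); pixel columns grow to the right and rows downward; lengths in mm; the calibration is good to about 2 mm. A picture is of the moment at which its call begins.
- env.sign_off(): hands the job in; it is judged then, once.
The state is a dict: "clock": time; "qpos": joint angles; "qd": joint speeds; "joint_torque": joint torques, N m; "ee_pos": TCP position; "ee_rot": TCP orientation; "force": force on the tool from outside, world axes, zero at the start; "wrist_torque": the same for the moment, N m; "gripper_width": finger opening in mm; "grasp_force": force on a finger pad.
Only numpy, scipy, OpenCV 4.12 (cv2) and the standard library are available. Lean on these libraries where they do the work, as an engineer would, in place of code of your own. Each camera call takes 0.05 s, during which the arm holds its last target. There are 200 camera calls.

## Working session

There is one attempt and no reset: what is moved stays moved. The work goes in short steps, Python scripts to look and compute and a tool call to move; the robot and the scene stay as the last step left them, time stands still between calls to the robot, and variables do not carry over. Pictures are saved under pics/ and viewed, at most 10 in all, crops included, and the job is handed in when it is done.

Besides the shell and the picture viewer there is one more tool, called after ">>>" in YAML: its name, and indented under it one key for each argument. servo_tool: Moves the arm, as the interface text tells. Its arguments: {"type":"object","properties":{"increments":{"type":"string"},"hand":{"type":"number"}},"required":["increments"]}

```bash
mkdir -p pics; cat > h.py <<'E'
import numpy as np, cv2
from station import env
def grab(n):
    im=env.get_image(n); np.savez(f'/tmp/{n}.npz',**im); return im
def intr(im):
    return 200/np.tan(np.radians(im['fov_y'])/2)
def ray(im,u,v):
    f=intr(im); d=np.array([(u-im['cx'])/f,-(v-im['cy'])/f,-1.]); T=im['pose']
    return T[:3,3],T[:3,:3]@d
def plane(im,u,v,z):
    o,d=ray(im,u,v); return o+d*(z-o[2])/d[2]
def dep(im,u,v):
    o,d=ray(im,u,v); return o+d*im['range_z'][int(round(v)),int(round(u))]
def cloud(im):
    f=intr(im); v,u=np.mgrid[0:400,0:640]; r=im['range_z']
    P=np.stack([(u-im['cx'])/f*r,-(v-im['cy'])/f*r,-r],-1)
    return P@im['pose'][:3,:3].T+im['pose'][:3,3]
E
python3 - <<'E'
from h import *
for n in('scene','top'):
    im=grab(n); cv2.imwrite(f'pics/{n}0.png',im['frame'][...,::-1]); print(n,im.keys(),im['fov_y'],im['cx'],im['cy'],im['pose'].round(3).tolist())
s=env.get_state(); print(env.pinch_z,s)
E
```

```text
scene dict_keys(['frame', 'range_z', 'fov_y', 'cx', 'cy', 'pose']) 44.622826573782255 315.47703426187604 202.3732633748559 [[0.582, 0.384, -0.717, -313.658], [-0.813, 0.267, -0.517, -589.645], [-0.007, 0.884, 0.468, 699.229], [0.0, 0.0, 0.0, 1.0]]
top dict_keys(['frame', 'range_z', 'fov_y', 'cx', 'cy', 'pose']) 52.085547671701114 314.7205220565605 188.88952155173484 [[-0.028, 0.978, -0.209, 420.609], [-1.0, -0.027, 0.006, 88.459], [-0.0, 0.209, 0.978, 931.666], [0.0, 0.0, 0.0, 1.0]]
18.700000000000003 {'clock': 0.1, 'qpos': array([ 1.21038402e+00,  4.91477437e-01,  1.55940769e+00,  9.77283698e-06,
        1.09168142e+00, -1.05578970e-01]), 'qd': array([ 0.00052003,  0.00043196, -0.00029588, -0.00087859,  0.00082069,
       -0.00108669]), 'joint_torque': array([ 2.47593147e-03, -6.19451523e+01, -2.62032759e+01, -8.35128890e-05,
        2.85727358e-03, -1.51798531e-05]), 'ee_pos': array([157.4436187 , 604.63411487, 230.79313547]), 'ee_rot': array([[-9.67704166e-01,  2.52088325e-01, -3.51569686e-04],
       [ 2.52088546e-01,  9.67703746e-01, -9.08266716e-04],
       [ 1.11251867e-04, -9.67560176e-04, -9.99999526e-01]]), 'force': array([-0.08926067, -0.86418724, -0.26694558]), 'wrist_torque': array([-0.01564421, -0.01766148,  0.00114441]), 'grasp_force': 0.0, 'gripper_width': 85.34231903824497}
```

View pics/scene0.png

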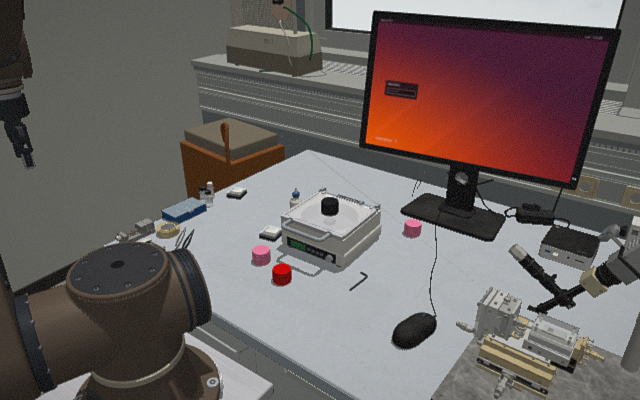

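View pics/top0.png

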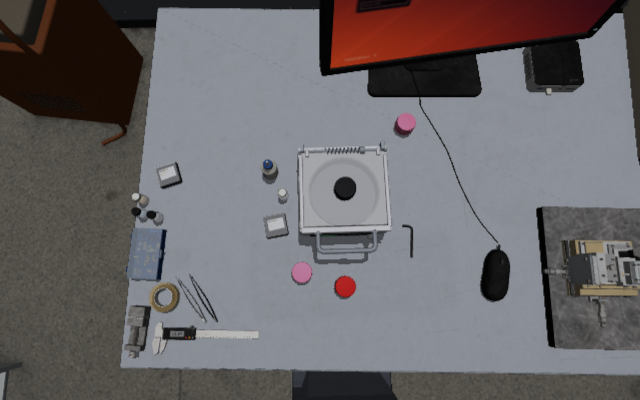

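Scene: the black cap sits on the lid at (330,206), and the handle is at the lid's lower-left edge. Top: the black cap is at (345,188), the handle bar is at row ~249 and columns 316-378, and the hinge is at row ~150. The lookalikes in the top view are pink (405,123), pink (302,272) and red (345,287). They stand on the bench and are the wrong colour, so the black one on the lid is the one meant.

```bash
python3 - <<'E'
from h import *
A={n:dict(np.load(f'/tmp/{n}.npz')) for n in('scene','top')}
def blob(im,c,r=22):
    g=im['frame'].max(2).astype(int); m=(g<60).astype(np.uint8)
    n,l,s,ce=cv2.connectedComponentsWithStats(m)
    k=l[c[1],c[0]]; return l==k,s[k],ce[k]
for n,c in(('scene',(330,206)),('top',(345,188))):
    im=A[n]; m,s,ce=blob(im,c); C=cloud(im); P=C[m]; P=P[im['range_z'][m]>0]
    t=P[P[:,2]>np.percentile(P[:,2],95)-4]
    print(n,s,ce,'zpct',np.percentile(P[:,2],[2,50,98]),'top mid',(t.max(0)+t.min(0))/2,t.max(0)-t.min(0),'plane',plane(im,*ce,112))
im=A['top'];C=cloud(im)
for u in range(322,376,8):
    col=C[235:262,u]; i=np.argmax(col[:,2]); print(u,235+i,col[i].round(1),im['frame'][235+i,u], 'rows z',col[::3,2].round(0))
# lid planar patch
for uv in((310,165),(380,165),(310,215),(380,215)): print(uv,dep(im,*uv).round(1))
# bench
print('bench',[dep(im,*uv).round(1) for uv in((430,180),(260,320),(470,250))])
print('bench scene',[dep(A['scene'],*uv).round(1) for uv in((380,290),(250,330))])
o=im['frame'][110:270,250:450,::-1]; o2=A['scene']['frame'][180:300,240:400,::-1]
o=cv2.resize(o,None,fx=3,fy=3,interpolation=cv2.INTER_CUBIC); cv2.imwrite('pics/crop_top.png',o)
cv2.imwrite('pics/crop_scene.png',cv2.resize(o2,None,fx=4,fy=4,interpolation=cv2.INTER_CUBIC))
E
```

```text
scene [321 198  17  18 262] [329.3778626  206.21374046] zpct [ 98.19197192 120.44579898 129.47371161] top mid [587.54648238  19.00300629 127.61450183] [42.25188044 40.42545608  5.41787291] plane [589.58268552  19.16908762 112.        ]
top [334 177  22  23 399] [344.5914787 188.3433584] zpct [104.94207615 128.82739878 131.80071198] top mid [594.50302061  22.84341964 129.97121538] [40.94821998 40.6054425   5.4063596 ] plane [595.25140043  22.46152109 112.        ]
322 252 [468.2  72.6 100. ] [ 98 102 110] rows z [35. -0. -1. -1.  0. 98. 93. -1.  0.]
330 245 [420.6  88.5 931.7] [114 116 123] rows z [34.  2.  2.  2.  2. 99. 95.  2.  2.]
338 250 [471.3  40.2 100. ] [129 135 145] rows z [ 15.   1.   1.   2.   1. 100.  -1.  -1.  -1.]
346 251 [468.9  24.1  98.8] [119 124 133] rows z [30. -0.  2. -3. -1. 98.  2. -0. -1.]
354 249 [472.5   7.8  98.7] [113 117 126] rows z [21. -2. -2.  1.  1. 97. -4.  4. -0.]
362 250 [470.   -8.1  99.5] [122 127 137] rows z [  3.  -0.   1.   2.  -1. 100.   3.   0.  -1.]
370 260 [420.6  88.5 931.7] [136 140 148] rows z [33. 17. -1. -3. 97. 97. -2.  2. -1.]
(310, 165) [652.   92.1  92.9]
(380, 165) [647.1 -55.9  95.6]
(310, 215) [544.6  94.8  95.1]
(380, 215) [540.5 -49.3  95.9]
bench [array([ 6.335e+02, -1.870e+02,  3.000e-01]), array([331.3, 210. ,   2.2]), array([ 469.1, -262.9,    0.8])]
bench scene [array([ 4.943e+02, -1.863e+02, -2.000e-01]), array([227.2, -30. ,  -2.7])]
```

View pics/crop_top.png

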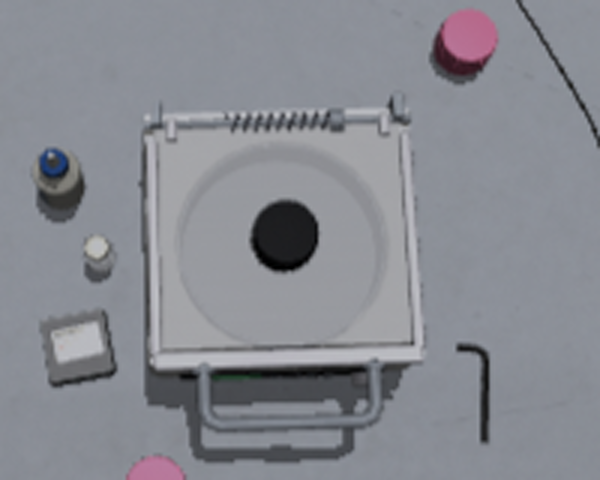

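View pics/crop_scene.png

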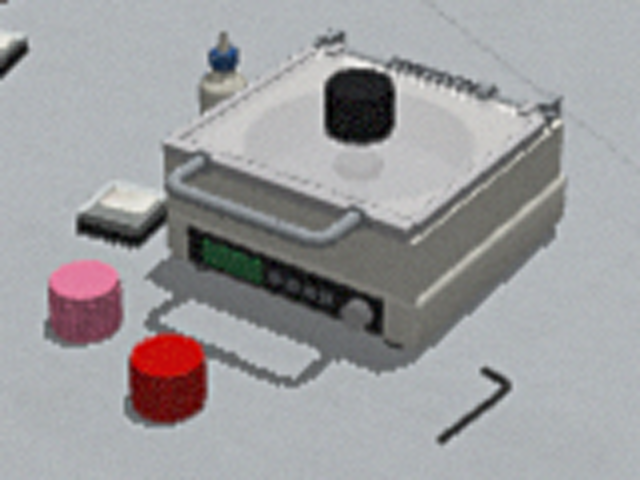

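The crops confirm it: the black fluted cap is alone on the lid, at crop_top (285,235). The bow handle's straight bar runs from about (210,420) to (375,420) in crop_top, and the hex key is at the right. Next I need the yaw and finer centres.

```bash
python3 - <<'E'
from h import *
A={n:dict(np.load(f'/tmp/{n}.npz')) for n in('scene','top')}
def line(P):
    vx,vy,x,y=cv2.fitLine(P.astype(np.float32),cv2.DIST_HUBER,0,.01,.01).ravel()
    if vy<0: vx,vy=-vx,-vy
    return np.degrees(np.arctan2(-vx,vy)),x,y
for n in A:
    im=A[n];C=cloud(im)
    m=(C[...,2]>80)&(C[...,2]<112)&(C[...,0]>445)&(C[...,0]<487)&(C[...,1]>-20)&(C[...,1]<66)&(im['range_z']>0)
    v,u=np.nonzero(m); Q=np.array([plane(im,a,b,94)[:2] for a,b in zip(u,v)])
    # centre per y slab
    Q=Q[(Q[:,0]<487)]
    S=[(np.median(Q[k,0]),y) for y in range(-12,62,6) if (k:=abs(Q[:,1]-y)<4).sum()>2]
    S=np.array(S); yw,x,y=line(S); print(n,'bar yaw',yw,'x@y=22',x-np.tan(np.radians(yw))*(22-y),S[:,0].round(1))
    v,u=np.nonzero((C[...,2]>85)&(C[...,2]<110)&(C[...,0]>440)&(C[...,0]<487)&(im['range_z']>0))
    print(' y ext',np.percentile(C[v,u][:,1],[0.5,99.5]))
    m=(C[...,2]>80)&(C[...,2]<112)&(C[...,0]>500)&(C[...,0]<720)&(abs(C[...,1]-22)<130)&(im['range_z']>0)
    cn=cv2.findContours(m.astype(np.uint8),0,1); cn=max(cn[0],key=cv2.contourArea)
    W=np.array([plane(im,a,b,95)[:2] for a,b in cn[:,0].astype(float)]).astype(np.float32)
    print(' lid rect',cv2.minAreaRect(W))
    k=im['frame'].max(2)<60
    c=(329,206) if n=='scene' else (344,188)
    _,l,_,_=cv2.connectedComponentsWithStats(k.astype(np.uint8)); mm=l==l[c[1],c[0]]
    cc=max(cv2.findContours(mm.astype(np.uint8),0,1)[0],key=cv2.contourArea)[:,0].astype(float)
    T=np.array([plane(im,a,b,129)[:2] for a,b in cc]);B=np.array([plane(im,a,b,95)[:2] for a,b in cc])
    print(' cap y range (top plane)',T[:,1].min(),T[:,1].max(),'far x top',T[:,0].max(),'near x bottom',B[:,0].min())
    o=im['pose'][:3,3]; d=np.array([592,21])-o[:2]; d/=np.linalg.norm(d); p=np.array([-d[1],d[0]])
    print(' along far(top)-21:',(T@d).max()-22-d@[592,21],' near(bottom)+22:',(B@d).min()+22-d@[592,21],' side mid',((T@p).max()+(T@p).min())/2-p@[592,21],'d',d.round(2),'p',p.round(2))
E
```

```text
scene bar yaw 0.3188512 x@y=22 465.7073 [464.3 464.3 466.5 466.1 466.3 464.7 466.3 466.7 466.2 464.2 465.1 466.
 465.5]
 y ext [-509.05272893   79.79707252]
 lid rect ((595.5335693359375, 14.127998352050781), (216.05343627929688, 204.02700805664062), 0.2816058397293091)
 cap y range (top plane) -31.54374869035928 37.50975911534374 far x top 605.1302206266033 near x bottom 573.5042543443925
 along far(top)-21: -12.385447720703269  near(bottom)+22: 3.711912347754037  side mid 0.6389001710324465 d [0.83 0.56] p [-0.56  0.83]
top bar yaw -1.16783 x@y=22 471.03397 [470.2 470.4 470.6 470.7 470.9 471.  471.3 471.4 471.6 471.8 470.9 470.
 470.2]
 y ext [-555.47329704   84.12264149]
 lid rect ((600.8390502929688, 23.40760040283203), (188.97813415527344, 199.82276916503906), 89.97936248779297)
 cap y range (top plane) 2.5271848303254245 45.35035494326795 far x top 615.058456789644 near x bottom 576.0280735929183
 along far(top)-21: -0.17912821742515916  near(bottom)+22: 3.681098905778981  side mid 2.5937669027457844 d [ 0.93 -0.37] p [0.37 0.93]
```

>>> servo_tool:
  increments: "0 0 0 10.7;0 0 0 10.7;0 0 0 10.7;0 0 0 10.7;0 0 0 10.7;0 0 0 10.7;0 0 0 10.7;0 0 0 0.5;-0.04 0.03 0 0;-0.04 0.03 0 0;-0.04 0.03 0 0;-0.04 0.03 0 0;-0.04 0.03 0 0;-0.04 0.03 0 0;-0.04 0.03 0 0;-0.04 0.03 0 0;-0.04 0.03 0 0;-0.04 0.03 0 0;-0.04 0.03 0 0;-0.04 0.03 0 0"

```text
clock: 2.6
ee_pos: [518.3, 123.4, 231.3]
ee_rot: [[-0.005, 1.0, 0.0], [1.0, 0.005, 0.0], [0.0, 0.0, -1.0]]
force: [1.4, 0.2, 1.0]
gripper_width: 85.4
grasp_force: 0.0
```

>>> servo_tool:
  increments: "-0.034 0.024 0 0;-0.034 0.024 -0 0;-0.034 0.025 0.0 0;0 0 0.02 0;0 0 0.016 0;0 0 0 0;0 0 0 0;0 0 0 0"
  hand: 0.06

```text
clock: 3.6
ee_pos: [590.7, 23.2, 196.0]
ee_rot: [[-0.001, 1.0, 0.001], [1.0, 0.001, 0.0], [0.0, 0.001, -1.0]]
force: [-0.0, -0.6, -0.7]
gripper_width: 60.2
grasp_force: 0.0
```

```bash
python3 - <<'E'
from h import *
out=[]
for n,(u,v) in (('scene',(330,200)),('top',(345,188))):
    im=grab(n); 
    o=im['frame'][v-50:v+50,u-65:u+65,::-1]; out.append(cv2.resize(o,None,fx=6,fy=6,interpolation=cv2.INTER_CUBIC)[:, :])
    f=intr(im)
    for p in ([591,21,195],[591,21,129]):
        q=im['pose'][:3,:3].T@(np.array(p)-im['pose'][:3,3]); print(n,p,im['cx']-f*q[0]/q[2],im['cy']+f*q[1]/q[2])
o=cv2.resize(np.vstack(out),None,fx=.5,fy=.5); cv2.imwrite('pics/hov.png',o); print(o.shape, env.get_state()['ee_pos'])
E
```

```text
scene [591, 21, 195] 329.3022006642693 176.11707760395478
scene [591, 21, 129] 329.13646761069805 199.87371139209844
top [591, 21, 195] 348.6824949208367 181.12050793565493
top [591, 21, 129] 346.01493273263657 188.61167523421827
(600, 390, 3) [590.62452393  23.04413481 195.86897669]
```

View pics/hov.png

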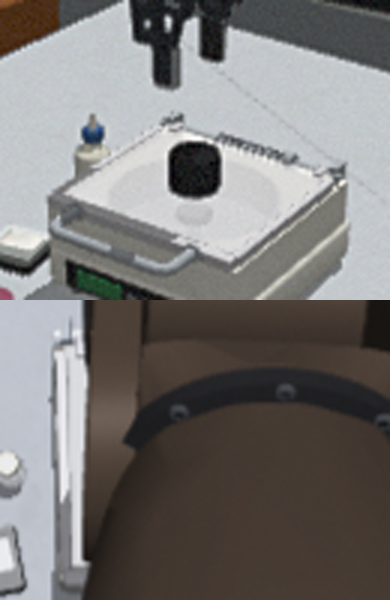

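>>> servo_tool:
  increments: "-0.002 0 0.03 0;0 0 0.03 0;0 0 0.02 0;0 0 0.01 0;0 0 0.007 0;0 0 0 0;0 0 0 0;0 0 0 0"

```text
clock: 4.7
ee_pos: [590.7, 20.9, 98.8]
ee_rot: [[-0.0, 1.0, 0.001], [1.0, 0.0, 0.0], [0.0, 0.001, -1.0]]
force: [-0.5, -0.6, 0.5]
gripper_width: 60.1
grasp_force: 0.0
```

>>> servo_tool:
  increments: "0 0 0 0;0 0 0 0;0 0 0 0;0 0 0 0"
  hand: 0.047

```text
clock: 5.2
ee_pos: [591.2, 20.8, 98.7]
ee_rot: [[-0.0, 1.0, 0.002], [1.0, 0.0, -0.0], [-0.0, 0.002, -1.0]]
force: [4.9, 0.2, 5.0]
gripper_width: 47.1
grasp_force: 2.6
```

>>> servo_tool:
  increments: "0 0.001 0 0;0 0.001 0 0;0 0 0 0;0 0 0 0"

```text
clock: 5.7
ee_pos: [592.1, 20.9, 98.0]
ee_rot: [[-0.0, 1.0, -0.001], [1.0, 0.0, 0.0], [0.0, -0.001, -1.0]]
force: [-0.8, 0.7, -0.3]
gripper_width: 47.2
grasp_force: 0.0
```

>>> servo_tool:
  increments: "0.001 0.0015 0 0;0 0 0 0;0 0 0 0;0 0 0 0"
  hand: 0.0445

```text
clock: 6.2
ee_pos: [594.0, 21.9, 98.3]
ee_rot: [[-0.0, 1.0, -0.0], [1.0, 0.0, 0.0], [0.0, -0.0, -1.0]]
force: [0.9, 0.4, -0.6]
gripper_width: 44.8
grasp_force: 0.6
```

>>> servo_tool:
  increments: "0 0 0 0;0 0 0 0;0 0 0 0;0 0 0 0"
  hand: 0.038

```text
clock: 6.7
ee_pos: [594.0, 21.9, 98.4]
ee_rot: [[-0.0, 1.0, 0.0], [1.0, 0.0, 0.0], [0.0, 0.0, -1.0]]
force: [-3.7, 0.1, 5.1]
gripper_width: 42.5
grasp_force: 60.4
```

>>> servo_tool:
  increments: "0 -0.0005 0 0;0 0 -0.001 0;0 0 -0.002 0;0 0 -0.003 0;0 0 -0.004 0;0 0 -0.005 0;0 0 -0.005 0;0 0 -0.01 0;0 0 0 0"

```text
clock: 7.82
ee_pos: [593.9, 21.8, 129.3]
ee_rot: [[-0.0, 1.0, 0.002], [1.0, 0.0, -0.0], [-0.0, 0.002, -1.0]]
force: [0.5, -0.2, -0.7]
gripper_width: 42.6
grasp_force: 60.8
```

```bash
python3 - <<'E'
from h import *
im=grab('scene'); o=im['frame'][130:300,220:420,::-1]; cv2.imwrite('pics/lift.png',cv2.resize(o,None,fx=3,fy=3,interpolation=cv2.INTER_CUBIC))
E
```

```text
(no output)
```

View pics/lift.png

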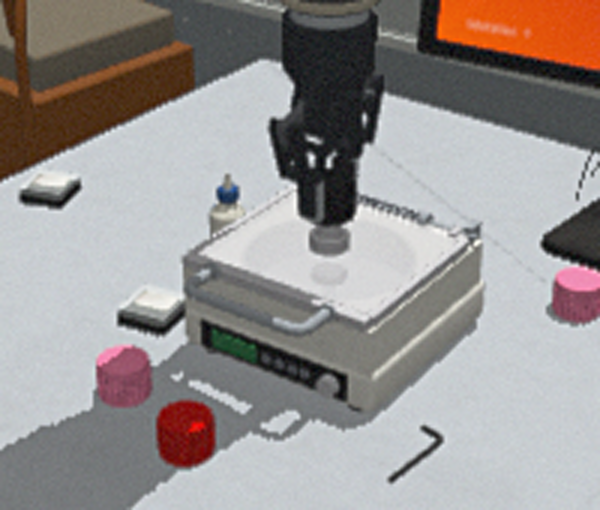

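The cap is lifted clear: the collar is visible at (328,238) in this crop, and the lid stayed shut. Moving to the free bench on the right.

>>> servo_tool:
  increments: "0 0 -0.015 0;-0.03 0.005 0 0;-0.04 0.005 0 0;-0.04 0.005 0 0;-0.04 0.005 0 0;-0.03 0 0 0;0 0 0.03 0;0 0 0.04 0;0 0 0.03 0;0 0 0.02 0;0 0 0.008 0;0 0 0 0;0 0 0 0"

```text
clock: 9.5
ee_pos: [614.1, -158.3, 16.3]
ee_rot: [[-0.0, 1.0, 0.001], [1.0, 0.0, -0.0], [-0.0, 0.001, -1.0]]
force: [-0.6, -0.3, -0.3]
gripper_width: 42.3
grasp_force: 60.9
```

Bench contact is expected near z≈3.3.

>>> servo_tool:
  increments: "0 0 0.005 0;0 0 0.004 0;0 0 0.002 0;0 0 0 0;0 0 0.001 0;0 0 0 0"

```text
clock: 10.25
ee_pos: [613.7, -158.2, 3.7]
ee_rot: [[-0.0, 1.0, 0.0], [1.0, 0.0, -0.0], [-0.0, 0.0, -1.0]]
force: [-0.9, 0.3, 4.1]
gripper_width: 42.4
grasp_force: 61.2
```

>>> servo_tool:
  increments: "0 0 0 0;0 0 0 0;0 0 0 0"
  hand: 0.046

```text
clock: 10.62
ee_pos: [613.5, -158.1, 3.2]
ee_rot: [[0.0, 1.0, -0.0], [1.0, -0.0, 0.0], [0.0, -0.0, -1.0]]
force: [-0.3, 0.4, -0.0]
gripper_width: 46.1
grasp_force: 0.0
```

>>> servo_tool:
  increments: "0 0 0 0;0 0 0 0;0 0 0 0;0 0 -0.005 0;0 0 -0.01 0;0 0 -0.02 0;0 0 -0.03 0;0 0 -0.04 0;0 0 -0.04 0;0 0 -0.03 0;0 0 0 0"
  hand: 0.06

```text
clock: 12.0
ee_pos: [614.3, -158.4, 182.2]
ee_rot: [[-0.0, 1.0, 0.005], [1.0, 0.0, -0.002], [-0.002, 0.005, -1.0]]
force: [-0.0, -0.8, 0.3]
gripper_width: 60.2
grasp_force: 0.0
```

>>> servo_tool:
  increments: "0.03 -0.025 0 0;0.03 -0.025 0 0;0.03 -0.025 0 0;0.03 -0.025 0 0;0.03 -0.025 0 0;0.03 -0.02 0 0;0 0 0 0;0 0 0 0"
  hand: 0.026

```text
clock: 13.0
ee_pos: [468.9, 21.6, 178.4]
ee_rot: [[-0.0, 1.0, 0.001], [1.0, 0.0, -0.0], [-0.0, 0.001, -1.0]]
force: [-0.9, -0.1, 0.1]
gripper_width: 26.0
grasp_force: 0.0
```

```bash
python3 - <<'E'
from h import *
out=[]
for n in('scene','top'):
    im=grab(n); C=cloud(im)
    m=(abs(C[...,0]-613)<45)&(abs(C[...,1]+158)<45)&(im['range_z']>0)&(C[...,2]>8)&(C[...,2]<60)
    P=C[m]; t=P[P[:,2]>27]; v,u=np.nonzero(m&(C[...,2]>27))
    print(n,len(P),'z',np.percentile(P[:,2],[5,95]),'mid top',(np.percentile(t,2,0)+np.percentile(t,98,0))/2,'px mean',u.mean(),v.mean(),'plane34',plane(im,(u.min()+u.max())/2,(v.min()+v.max())/2,34))
    w=(400,180) if n=='scene' else (400,190)
    out.append(cv2.resize(im['frame'][130:300,230:460,::-1],None,fx=2.5,fy=2.5,interpolation=cv2.INTER_CUBIC)[:300 if n=='top' else 425])
cv2.imwrite('pics/h2.png',cv2.resize(np.vstack(out),None,fx=.82,fy=.82)); print(env.get_state()['ee_pos'])
E
```

```text
scene 286 z [10.46535122 34.3250793 ] mid top [ 609.75989322 -159.92140165   31.50529895] px mean 394.03636363636366 251.9212121212121 plane34 [ 602.87833765 -162.85706924   34.        ]
top 359 z [14.70010718 36.71897568] mid top [ 614.7907553  -155.23987379   33.2243191 ] px mean 420.6437908496732 185.02941176470588 plane34 [ 613.66700033 -154.58166629   34.        ]
[469.05254421  21.22879765 178.25653792]
```

View pics/h2.png

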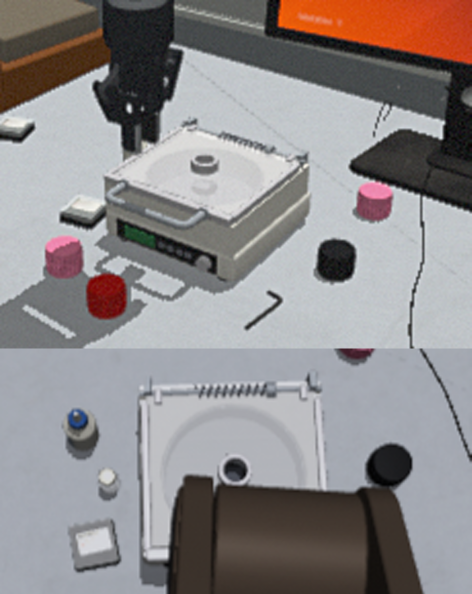

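The cap stands upright at (336,260) on the free bench, and the collar is empty. Correcting both cameras' bias against the cap puts the bar at x≈469.7. Descending to the handle.

>>> servo_tool:
  increments: "0 0.001 0.03 0;0 0 0.03 0;0 0 0.02 0;0 0 0.012 0;0 0 0.006 0;0 0 0.005 0;0 0 0 0;0 0 0 0"

```text
clock: 14.1
ee_pos: [469.7, 21.9, 75.7]
ee_rot: [[-0.0, 1.0, 0.001], [1.0, 0.0, 0.0], [0.0, 0.001, -1.0]]
force: [-0.3, 0.2, -0.0]
gripper_width: 25.8
grasp_force: 0.0
```

>>> servo_tool:
  increments: "0 0 0 0;0 0 0 0;0 0 0 0"
  hand: 0.013

```text
clock: 14.48
ee_pos: [469.6, 21.9, 75.4]
ee_rot: [[-0.0, 1.0, 0.0], [1.0, 0.0, 0.0], [0.0, 0.0, -1.0]]
force: [0.1, 0.2, 0.3]
gripper_width: 13.3
grasp_force: 0.0
```

>>> servo_tool:
  increments: "0 0 0 0;0 0 0 0;0 0 0 0;0 0 0 0"
  hand: 0.0

```text
clock: 14.98
ee_pos: [468.9, 21.9, 75.2]
ee_rot: [[-0.0, 1.0, -0.001], [1.0, 0.0, 0.0], [0.0, -0.001, -1.0]]
force: [-4.9, -0.5, 3.5]
gripper_width: 7.8
grasp_force: 58.5
```

```bash
python3 - <<'E'
import numpy as np
from station import env
s=env.get_state(); print(s['ee_pos'],s['force'],s['gripper_width'],s['grasp_force'])
x0,z0=s['ee_pos'][[0,2]]
A=np.radians([0,3,6,9,12,15,18,21,24,27,30,33,36,39,42,45,48,51,54,57,60,62,64,66,68,70,68,66,64,62,60,58,56,55])
x=212*(1-np.cos(A)); z=212*np.sin(A)
for a,b,c,d,e in zip(np.degrees(A)[1:],np.diff(x),np.diff(z),x[1:],z[1:]): print(round(a),f'0 {b/1000:.4f} {-c/1000:.4f} 0;', round(x0+d,1),round(z0+e,1))
E
```

```text
[468.8925796   21.89402736  75.21797832] [-4.9347534  -0.49254036  3.46560091] 7.805502735589805 58.540828227996826
3 0 0.0003 -0.0111 0; 469.2 86.3
6 0 0.0009 -0.0111 0; 470.1 97.4
9 0 0.0014 -0.0110 0; 471.5 108.4
12 0 0.0020 -0.0109 0; 473.5 119.3
15 0 0.0026 -0.0108 0; 476.1 130.1
18 0 0.0032 -0.0106 0; 479.3 140.7
21 0 0.0037 -0.0105 0; 483.0 151.2
24 0 0.0042 -0.0103 0; 487.2 161.4
27 0 0.0048 -0.0100 0; 492.0 171.5
30 0 0.0053 -0.0098 0; 497.3 181.2
33 0 0.0058 -0.0095 0; 503.1 190.7
36 0 0.0063 -0.0091 0; 509.4 199.8
39 0 0.0068 -0.0088 0; 516.1 208.6
42 0 0.0072 -0.0084 0; 523.3 217.1
45 0 0.0076 -0.0081 0; 531.0 225.1
48 0 0.0081 -0.0076 0; 539.0 232.8
51 0 0.0084 -0.0072 0; 547.5 240.0
54 0 0.0088 -0.0068 0; 556.3 246.7
57 0 0.0091 -0.0063 0; 565.4 253.0
60 0 0.0095 -0.0058 0; 574.9 258.8
62 0 0.0065 -0.0036 0; 581.4 262.4
64 0 0.0066 -0.0034 0; 588.0 265.8
66 0 0.0067 -0.0031 0; 594.7 268.9
68 0 0.0068 -0.0029 0; 601.5 271.8
70 0 0.0069 -0.0027 0; 608.4 274.4
68 0 -0.0069 0.0027 0; 601.5 271.8
66 0 -0.0068 0.0029 0; 594.7 268.9
64 0 -0.0067 0.0031 0; 588.0 265.8
62 0 -0.0066 0.0034 0; 581.4 262.4
60 0 -0.0065 0.0036 0; 574.9 258.8
58 0 -0.0063 0.0038 0; 568.5 255.0
56 0 -0.0062 0.0040 0; 562.3 251.0
55 0 -0.0030 0.0021 0; 559.3 248.9
```

>>> servo_tool:
  increments: "0 -0.0009 -0.003 0;0 0.0001 -0.0081 0;0 0.0008 -0.0111 0;0 0.0014 -0.011 0;0 0.002 -0.0109 0;0 0.0026 -0.0108 0;0 0.0032 -0.0106 0;0 0.0037 -0.0105 0;0 0 0 0;0 0 0 0"

```text
clock: 16.23
ee_pos: [482.1, 21.9, 151.1]
ee_rot: [[0.0, 1.0, -0.0], [1.0, -0.0, 0.0], [0.0, -0.0, -1.0]]
force: [-0.5, 0.2, -0.9]
gripper_width: 8.1
grasp_force: 58.7
```

>>> servo_tool:
  increments: "0 0.0042 -0.0103 0;0 0.0048 -0.01 0;0 0.0053 -0.0098 0;0 0.0058 -0.0095 0;0 0.0063 -0.0091 0;0 0.0068 -0.0088 0;0 0.0072 -0.0084 0;0 0.0076 -0.0081 0;0 0 0 0;0 0 0 0"

```text
clock: 17.48
ee_pos: [528.9, 22.0, 226.8]
ee_rot: [[-0.0, 1.0, -0.003], [1.0, 0.0, 0.0], [0.0, -0.003, -1.0]]
force: [-16.4, 0.4, 13.6]
gripper_width: 8.1
grasp_force: 58.9
```

>>> servo_tool:
  increments: "0 0.0081 -0.0076 0;0 0.0084 -0.0072 0;0 0.0088 -0.0068 0;0 0.0045 -0.0032 0;0 0.0046 -0.0031 0;0 0.0047 -0.003 0;0 0.0048 -0.0028 0;0 0 0 0;0 0 0 0"

```text
clock: 18.6
ee_pos: [574.0, 22.1, 261.8]
ee_rot: [[-0.0, 1.0, 0.001], [1.0, 0.0, 0.0], [0.0, 0.001, -1.0]]
force: [-11.6, 1.9, 18.9]
gripper_width: 7.4
grasp_force: 61.9
```

Tangential force is about 0 and radial force about 22 N outward, so I'll relax outward by about 1 mm.

>>> servo_tool:
  increments: "0 -0.0005 -0.0009 0;0 0 0 0;0 0 0 0"

```text
clock: 18.98
ee_pos: [573.8, 22.1, 261.8]
ee_rot: [[-0.0, 1.0, 0.001], [1.0, 0.0, 0.0], [0.0, 0.001, -1.0]]
force: [-6.3, 2.2, 9.3]
gripper_width: 7.7
grasp_force: 60.9
```

```bash
python3 - <<'E'
from h import *
s=env.get_state(); print(s['ee_pos'],s['force'],s['wrist_torque'])
im=grab('scene'); o=im['frame'][100:250,260:420,::-1]; cv2.imwrite('pics/l60.png',cv2.resize(o,None,fx=4,fy=4,interpolation=cv2.INTER_CUBIC))
E
```

```text
[573.76956099  22.05549259 261.78395913] [-6.27560874  2.1924402   9.25922295] [0.29551574 1.27737632 0.07313652]
```

View pics/l60.png

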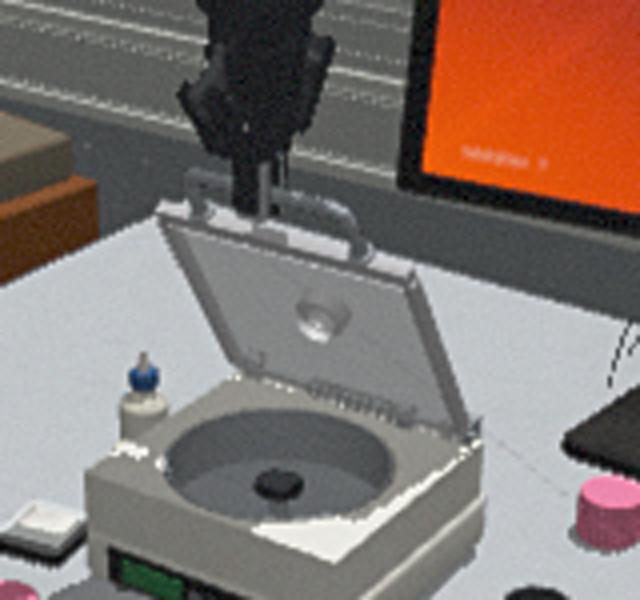

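The lid is up at about 60° and held at the bow's middle; the fingertips are near the lid edge at (250,210). I'll measure the lid angle from the depth data.

```bash
cat > ang.py <<'E'
from h import *
from scipy.optimize import least_squares
def lid():
    im=grab('scene');C=cloud(im);r=im['range_z']
    m=(r>0)&(C[...,2]>115)&(C[...,2]<240)&(C[...,1]>-68)&(C[...,1]<100)&(C[...,0]>560)&(C[...,0]<700)
    P=C[m][:,[0,2]]
    f=lambda p:(P[:,0]-p[0])*np.sin(p[1])+(P[:,1]-94)*np.cos(p[1])
    s=least_squares(f,[680,1.05],loss='soft_l1',f_scale=3)
    print('n',len(P),'hinge x',s.x[0],'angle',np.degrees(s.x[1]),'rms',np.median(abs(s.fun)))
    t=env.get_state(); p=t['ee_pos']; print(p,t['force'],'kin', np.degrees(np.arctan2(p[2]-75.2,680-p[0])))
lid()
E
python3 ang.py
```

```text
n 1712 hinge x 670.6309357421462 angle 59.591532154473455 rms 0.7595674506821517
[573.76278823  22.04518276 261.75549505] [-6.80476076  0.92576778  9.267376  ] kin 60.339911712836795
```

>>> servo_tool:
  increments: "0 -0.0005 -0.0009 0;0 0 0 0;0 0 0 0"

```text
clock: 19.45
ee_pos: [573.2, 22.0, 261.5]
ee_rot: [[-0.0, 1.0, 0.0], [1.0, 0.0, 0.0], [0.0, 0.0, -1.0]]
force: [-4.9, 3.8, 6.1]
gripper_width: 7.8
grasp_force: 60.6
```

>>> servo_tool:
  increments: "0 0.0063 -0.0038 0;0 0.0065 -0.0036 0;0 0.0066 -0.0034 0;0 0.0067 -0.0031 0;0 0.0068 -0.0029 0;0 0 0 0;0 0 0 0"

```text
clock: 20.32
ee_pos: [607.0, 22.1, 278.5]
ee_rot: [[-0.0, 1.0, 0.002], [1.0, 0.0, 0.0], [0.0, 0.002, -1.0]]
force: [-2.9, 3.7, 8.4]
gripper_width: 7.8
grasp_force: 59.4
```

```bash
python3 ang.py
```

```text
n 1996 hinge x 671.4119800487671 angle 69.63504808585654 rms 0.9465500715223678
[606.93363922  22.08093925 278.46715767] [-2.70210382  3.91894101  7.29781286] kin 70.22853124587482
```

>>> servo_tool:
  increments: "0 0.001 -0.0008 0;0 0 0 0;0 0 0 0;0 0 0 0;0 -0.001 0.0004 0;0 -0.007 0.0026 0;0 -0.0069 0.0029 0;0 -0.0068 0.0031 0;0 -0.0067 0.0034 0;0 -0.0066 0.0036 0;0 -0.0064 0.0038 0;0 -0.0063 0.004 0;0 -0.003 0.0021 0;0 0 0 0;0 0 0 0;0 0 0 0"

```text
clock: 22.38
ee_pos: [556.1, 21.9, 252.2]
ee_rot: [[0.0, 1.0, -0.001], [1.0, -0.0, 0.0], [0.0, -0.001, -1.0]]
force: [-2.2, 4.9, 1.9]
gripper_width: 7.4
grasp_force: 58.8
```

```bash
python3 ang.py
```

```text
n 1557 hinge x 668.9248868177006 angle 54.50576293756648 rms 0.8789213375520788
[556.14322021  21.92872372 252.16797701] [-1.25261685  4.81736213  1.56337347] kin 55.01250059757406
```

>>> servo_tool:
  increments: "0 0 0 0;0 0 0 0;0 0 0 0;0 0 0 0;0 0 0 0;0 0 0 0;0 0 0 0;0 0 0 0"

```text
clock: 23.42
ee_pos: [556.1, 21.9, 252.2]
ee_rot: [[-0.0, 1.0, -0.001], [1.0, 0.0, 0.0], [0.0, -0.001, -1.0]]
force: [-0.6, 5.1, 2.7]
gripper_width: 7.5
grasp_force: 58.8
```

```bash
python3 ang.py; python3 -c "
from station import env
print(env.sign_off())"
```

```text
n 1555 hinge x 668.8262074282912 angle 54.56199415509221 rms 0.8316319474128271
[556.12310092  21.91088383 252.17047734] [-1.69560566  5.09248503  1.89683718] kin 55.00850891294786
the job is handed in; nothing more can be done
None
```

The job is handed in: the dust cap stands upright on the bench to the right of the coater, the lid was raised to about 70° and brought back to about 55°, and the gripper still holds it there; the bottle, vial, chip box and hex key were not touched.

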